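# Load the watch-cleaning carrier

### The job

Load the watch-cleaning carrier for the wash, one piece at a time from the bottom up: first the tray with the silver main plate, on it the tray of brass wheels, on that the tray of blued screws, and last the lid with the black knob, each fully nested on the one below. Keep the trays level so that nothing spills, and set every piece down gently rather than dropping it. The tray with the green dial must not be washed: leave it, the loupe, the dust cover, the bracelet block and the tweezers where they are.

Things in the scene. Friction and masses are not known exactly. Their poses are not given: they have to be found in the camera images.
- carrier: Fixed carrier for the stack. Dark foot, 84 mm across, 6 mm high; brass seat ring (inner diameter 53, top at 10 mm) takes a tray's foot: seated tray's origin 7 mm above the carrier's. Steel side arms, 12 mm wide, rise to 58 mm at its +y and -y sides, 36.5 to 45.5 mm from the axis; its +x and -x sides are open for fingers closing along its x. Origin: centre of underside, z up.
- tray_plates: Round steel tray, with the silver-grey main plate (39 mm disc, red jewels) (fixed in it). Wall: outer diameter 58 mm, inner 53, from 3 to 16 mm above the origin, open on top; below it a bevelled foot 46 mm across, 3 mm high. Origin: centre of the foot's underside, z up. 85 g. Nested on a tray (foot inside its wall, 3.5 mm play), its origin is 13 mm above that tray's.
- tray_wheels: Round steel tray, with yellow brass toothed wheels, a thin cross wall between (fixed in it). Wall: outer diameter 58 mm, inner 53, from 3 to 16 mm above the origin, open on top; below it a bevelled foot 46 mm across, 3 mm high. Origin: centre of the foot's underside, z up. 70 g. Nested on a tray (foot inside its wall, 3.5 mm play), its origin is 13 mm above that tray's.
- tray_screws: Round steel tray, with some two dozen blued screws (fixed in it). Wall: outer diameter 58 mm, inner 53, from 3 to 16 mm above the origin, open on top; below it a bevelled foot 46 mm across, 3 mm high. Origin: centre of the foot's underside, z up. 70 g. Nested on a tray (foot inside its wall, 3.5 mm play), its origin is 13 mm above that tray's.
- tray_dial: Round steel tray, with a green dial (37 mm disc), white markers and hands (fixed in it). Wall: outer diameter 58 mm, inner 53, from 3 to 16 mm above the origin, open on top; below it a bevelled foot 46 mm across, 3 mm high. Origin: centre of the foot's underside, z up. 70 g. Nested on a tray (foot inside its wall, 3.5 mm play), its origin is 13 mm above that tray's.
- lid: Lid: perforated steel disc 58 mm across, 3 to 7 mm above the origin, over a foot like the trays' (46 mm across, 3 mm high; 3.5 mm play). On top a black knob of 17 mm diameter, from 11 to 27 mm above the origin, on a 10 mm neck. Origin: centre of the foot's underside, z up. 60 g. Nested on a tray, its origin is 13 mm above that tray's.
- loupe: Bystander: black eye loupe standing on its wide end, 37 mm across, 30 mm high. Origin: centre of the underside.
- dust_cover: Bystander: glass dust cover with an amber knob over a brass watch movement on a dark wooden disc, 60 mm across, 49 mm high. Origin: centre of the underside.
- pin_block: Bystander: dark steel bracelet block with two holes in its top, 44 (x) x 30 (y) x 28 mm high. Origin: centre of the underside.
- tweezers: Bystander: steel tweezers lying flat, 130 mm long along x, 10 mm high. Origin: on the bench under the middle.

How it is judged:
By the outcome, as a careful person would: the job done as asked, in the order asked, and still so for the second after the job is handed in, with the robot touching nothing.
It also fails if it takes over 99 s, if anything falls off the work surface, if the arm or the gripper's body presses on something with over 40 N, if the wrist force passes 120 N, or if a joint passes its speed limit or range.

### The arm

A 6-joint arm with a two-finger parallel gripper is mounted at the origin on the work surface. World frame = base frame: x ahead of the robot, y to its left, z up, the work surface at z = 0. Lengths are in m, angles in rad, forces in N, time in s.
With the tool pointing down it reaches from about 0.275 to 0.85 m from the base axis. Payload 19 kg.
Tool frame: the origin (TCP) lies at the very end of the fingers, on their centre line; the grasp point (between the pads) lies 19 mm behind it; z points along the fingers, x is the direction in which the jaws open and shut, and the axes are right-handed (so a half turn about z gives the same grasp; the last joint's range is limited). The gripper opens to 85 mm and grips with 20 to 120 N. Pads are 22 mm wide; open, the fingers measure 114 mm over their backs; the gripper's body (76 mm by 85 mm) begins 54 mm behind the grasp point. The pads swing forward as they close: fully open they stand 13 mm farther back than shut.
Start: joints at [1.158, 0.15, 1.437, -0, 1.554, -0.134], TCP at [0.158, 0.553, 0.231] pointing down, gripper open.
Joint ranges: [-2.8, 2.8], [-0.68, 2.1], [0.12, 2.68], [-1.39, 4.53], [0.16, 2.79], [-2.81, 2.81]. Speed limits (rad/s): [1.89, 1.89, 2.22, 3.01, 3.01, 3.01].

### API

Orientations are given as a unit quaternion [w, x, y, z].
In Python, from rig import * gives the robot as it stands. The module is installed in compiled form; this text tells all that it offers.
- The arm moves only by the tool servo_tool, never from a script. Its argument "motion" is a list of rows, each a list of 5 numbers: the opening, from 0 (shut) to 1 (fully open), then the shift along the tool's x, y, z in mm, then the turn about the tool's z in rad. A call has 1 to 12 rows; each row is the pose to reach, as a shift and turn from the pose commanded when the call began, along the tool's axes at that moment; what a row does not reach only later rows make up. A row lasts 1/10 s, in which the tool goes at most 50 mm and 8.59 degrees, less where a joint would pass 70% of its speed; a pose out of reach is approached as far as the arm can. A call with a gripper value outside its range is refused whole. The fingers move at their own pace and stop on an object; "grip_force" is the grip in N (left out, the last holds). Time passes only in rows, so rows that repeat a pose let the fingers close. It gives the time, the measured TCP pose, the force and the opening at its end, in the units of the state.
- get_obs(): the state, without advancing time (a new reading comes with each control period).
- get_image(name): name is "scene" or "side" or "wrist"; returns (picture, depth): 480x640x3 uint8, blue, green, red; 480x640 float32, m along the optical axis (not along the pixel's ray), 0 where there is no reading.
- camera_params(name): a dict with "fov_y" (degrees; the focal length in pixels is half the picture's height over the tangent of half this angle, whatever the lens; pixels are square), "cx", "cy" (the principal point, pixels), "T" (4x4, takes a point from camera to world coordinates); the wrist camera has in their place "T_tool_cam" (4x4, takes a point from camera to tool coordinates, whose origin is the TCP and whose axes are the tool frame's). Camera axes: x right, y up, looking along -z (the intrinsics and any distortion apply to the point x, -y, -z); pixel columns grow to the right and rows downward; lengths in m; the calibration is good to about 2 mm. A picture is of the moment at which its call begins: read the wrist's pose just before it. camera_params takes no time and is no camera call.
- finish_job(): hands the job in, once; it reports no verdict.
The state is a dict: "time_s": time; "joint_pos": joint angles; "qd": joint speeds; "effort": joint torques, N m; "ee_pos": TCP position; "orientation": TCP orientation; "contact_force": force on the tool from outside, world axes, zero at the start; "moment": the same for the moment, N m; "finger_gap": finger opening in m.
Only numpy, scipy, OpenCV 4.12 (cv2) and the standard library are available. Lean on these libraries where they do the work, as an engineer would, in place of code of your own. Each camera call takes 0.05 s, during which the arm holds its last target.

## Working session

There is one attempt and no reset: what is moved stays moved. The work goes in short steps, Python scripts to look and compute and a tool call to move; the robot and the scene stay as the last step left them, time stands still between calls to the robot, and variables do not carry over. Pictures are saved under pics/ and viewed, and the job is handed in when it is done.

Besides the shell and the picture viewer there is one more tool, called after "Request:" as name(argument=value, ...), one argument or row to a line, values as JSON. servo_tool: Moves the arm, as the interface text tells. Its arguments: {"type":"object","properties":{"motion":{"type":"array"},"grip_force":{"type":"number"}},"required":["motion"]}

```bash
mkdir -p pics; ls
python3 - <<'E'
from rig import *
import cv2,numpy as np
o=get_obs(); print({k:np.round(v,4).tolist() for k,v in o.items()})
for n in ["scene","side","wrist"]:
    p,d=get_image(n); cv2.imwrite(f"pics/{n}0.png",p); np.save(f"pics/{n}0.npy",d); print(n,{k:np.round(v,4).tolist() for k,v in camera_params(n).items()}, (d>0).mean())
E
```

```text
pics
{'time_s': 0.0, 'joint_pos': [1.158, 0.151, 1.438, -0.0, 1.5538, -0.134], 'qd': [-0.0009, 0.0011, -0.0008, 0.0005, 0.0013, 0.0], 'effort': [0.0017, -71.3079, -57.0851, -0.0002, 0.0094, 0.0], 'ee_pos': [0.1582, 0.5526, 0.2307], 'orientation': [0.0003, 0.7985, 0.602, -0.0005], 'contact_force': [0.3128, 1.1554, -0.8415], 'moment': [-0.0023, 0.0391, 0.0138], 'finger_gap': 0.0855}
scene {'fov_y': 50.7669, 'cx': 317.8052, 'cy': 236.6464, 'T': [[0.1702, -0.8412, 0.5133, 1.009], [0.9854, 0.1414, -0.0951, -0.0756], [0.0074, 0.522, 0.8529, 0.7695], [0.0, 0.0, 0.0, 1.0]]} 0.9959635416666667
side {'fov_y': 45.5729, 'cx': 316.6666, 'cy': 241.1949, 'T': [[-0.9639, 0.1451, -0.2234, 0.3425], [-0.2661, -0.481, 0.8354, 0.9426], [0.0138, 0.8646, 0.5022, 0.5914], [0.0, 0.0, 0.0, 1.0]]} 0.9959733072916667
wrist {'fov_y': 64.8238, 'cx': 317.561, 'cy': 239.161, 'T_tool_cam': [[1.0, -0.0002, 0.0009, 0.0002], [0.0001, -0.952, -0.3061, -0.0778], [0.0009, 0.3061, -0.952, -0.1403], [0.0, 0.0, 0.0, 1.0]]} 0.995927734375
```

View pics/scene0.png

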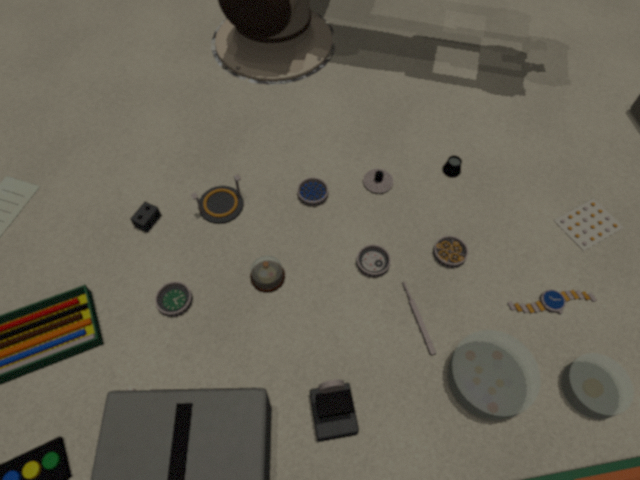

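View pics/side0.png

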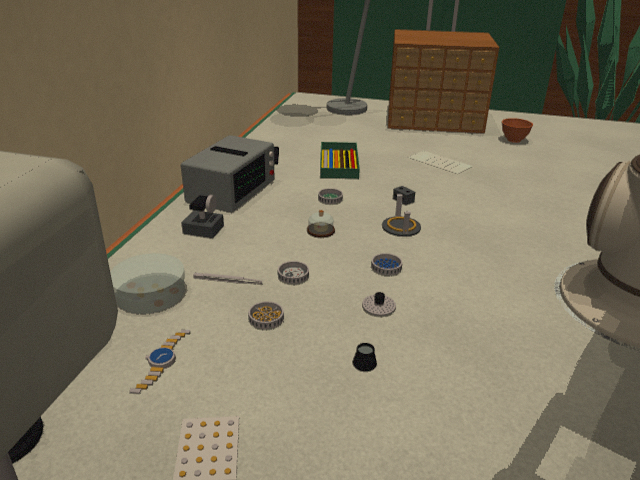

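View pics/wrist0.png

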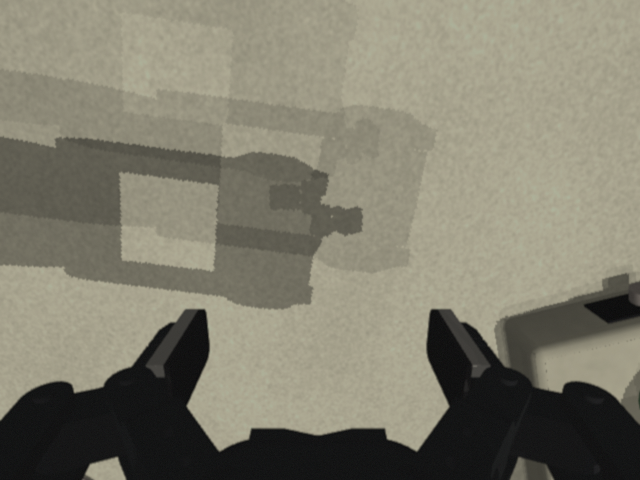

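Scene view: carrier at about (220,203), main-plate tray (373,261), wheels (450,251), screws (313,191), lid (378,180), green dial (174,298). The bystanders are the loupe (453,166), dust cover (267,275), block (146,216) and tweezers (420,320). Next I'll measure with depth.

```bash
cat > h.py <<'E'
import numpy as np,cv2
from rig import *
def f_of(c): return 240/np.tan(np.radians(c["fov_y"])/2)
def q2R(q):
    from scipy.spatial.transform import Rotation as R
    return R.from_quat([q[1],q[2],q[3],q[0]]).as_matrix()
def camT(n,o=None):
    c=camera_params(n)
    if n!="wrist": return c,np.array(c["T"])
    o=o or get_obs(); T=np.eye(4);T[:3,:3]=q2R(o["orientation"]);T[:3,3]=o["ee_pos"]
    return c,T@np.array(c["T_tool_cam"])
def world(d,c,T):
    f=f_of(c);v,u=np.mgrid[0:480,0:640]
    P=np.stack([(u-c["cx"])/f*d,-(v-c["cy"])/f*d,-d],-1)
    return P@T[:3,:3].T+T[:3,3]
def ray(u,v,z,c,T):
    f=f_of(c);r=T[:3,:3]@np.array([(u-c["cx"])/f,-(v-c["cy"])/f,-1]);t=(z-T[2,3])/r[2];return T[:3,3]+t*r
def circ(xy,r=None):
    A=np.c_[2*xy,np.ones(len(xy))];s=np.linalg.lstsq(A,(xy**2).sum(1),rcond=None)[0]
    return s[0],s[1],np.sqrt(s[2]+s[0]**2+s[1]**2)
E
python3 - <<'E'
from h import *
np.set_printoptions(precision=4,suppress=True)
for n in ["scene","side"]:
    c,T=camT(n);d=np.load(f"pics/{n}0.npy");W=world(d,c,T)
    m=(d>0)&(W[...,2]>0.006)&(W[...,2]<0.08)&(W[...,0]>0.2)&(W[...,0]<0.75)&(abs(W[...,1])<0.5)
    k,l,s,ce=cv2.connectedComponentsWithStats(m.astype(np.uint8))
    tab=(d>0)&(abs(W[...,2])<0.006)&(W[...,0]>0.3)&(W[...,0]<0.7)&(abs(W[...,1])<0.4)
    print(n,"table z",np.median(W[...,2][tab]))
    for i in range(1,k):
        if s[i,4]<40: continue
        p=W[l==i]; lo,hi=np.percentile(p,2,0),np.percentile(p,98,0)
        print(ce[i].round(),s[i,4],"mid",(lo+hi)/2,"ext",hi-lo,"zmax",hi[2])
E
```

```text
scene table z 0.0002652401413515415
[452. 165.] 309 mid [0.4423 0.2882 0.019 ] ext [0.0294 0.0287 0.0246] zmax 0.03127926600440081
[377. 180.] 489 mid [0.445  0.1425 0.0172] ext [0.0519 0.0519 0.0223] zmax 0.02835998528459273
[220. 202.] 992 mid [ 0.4495 -0.155   0.0324] ext [0.0737 0.0773 0.0527] zmax 0.05874372352336816
[312. 191.] 537 mid [0.4531 0.0152 0.012 ] ext [0.0556 0.0536 0.0118] zmax 0.017917605955760352
[145. 216.] 570 mid [ 0.4648 -0.2873  0.0189] ext [0.0441 0.0441 0.0231] zmax 0.030504637310687276
[450. 251.] 723 mid [0.6197 0.2289 0.0119] ext [0.0551 0.0548 0.0115] zmax 0.017694101944618613
[373. 260.] 757 mid [0.6153 0.093  0.0121] ext [0.0558 0.0541 0.0118] zmax 0.018010768567823906
[266. 273.] 991 mid [ 0.6137 -0.0883  0.0273] ext [0.0469 0.0513 0.0412] zmax 0.047864623717685115
[173. 299.] 750 mid [ 0.6299 -0.2434  0.0121] ext [0.056  0.0541 0.0119] zmax 0.01804332340460951
[415. 309.] 210 mid [0.7065 0.1412 0.0096] ext [0.0833 0.0127 0.0058] zmax 0.012547417827770291
[ 49. 332.] 5302 mid [ 0.6563 -0.4295  0.0178] ext [0.1213 0.135  0.0229] zmax 0.029251097195806
[... 594 characters left out ...]
098] zmax 0.015932670837582902
[293. 271.] 422 mid [0.6133 0.0966 0.011 ] ext [0.055  0.0571 0.0097] zmax 0.015869598339278326
[232. 277.] 105 mid [0.7123 0.1441 0.0083] ext [0.0733 0.0129 0.0042] zmax 0.010434883693936903
[378. 300.] 211 mid [0.443  0.1434 0.0164] ext [0.0482 0.038  0.0207] zmax 0.02672668935622988
[266. 314.] 614 mid [0.6176 0.2324 0.0111] ext [0.0542 0.0567 0.0098] zmax 0.016015728050626357
[382. 310.] 69 mid [0.4382 0.1574 0.0071] ext [0.0263 0.033  0.0021] zmax 0.008135727453470493
[365. 356.] 468 mid [0.4389 0.2942 0.0183] ext [0.0291 0.0288 0.0232] zmax 0.029918982456910388
[161. 357.] 372 mid [0.7323 0.3725 0.009 ] ext [0.0326 0.0366 0.0051] zmax 0.011530160844476545
```

Run:
```python
from h import *
np.set_printoptions(precision=4,suppress=True)
for n in ["scene","side"]:
    c,T=camT(n);d=np.load(f"pics/{n}0.npy");W=world(d,c,T)
    reg=(d>0)&(W[...,0]>0.37)&(W[...,0]<0.53)&(W[...,1]>-0.23)&(W[...,1]<-0.08)
    for lo,hi in ((.035,.07),(.05,.07)):
        m=reg&(W[...,2]>lo)&(W[...,2]<hi)
        k,l,s,ce=cv2.connectedComponentsWithStats(m.astype(np.uint8),connectivity=8)
        for i in range(1,k): print(n,lo,ce[i],s[i,4],np.median(W[l==i],0))
    img=cv2.imread(f"pics/{n}0.png"); v,u=np.argwhere(reg).mean(0).astype(int)
    cv2.imwrite(f"pics/car_{n}.png",cv2.resize(img[v-50:v+50,u-60:u+60],None,fx=6,fy=6,interpolation=2))
    # ring orange
    hsv=cv2.cvtColor(img,cv2.COLOR_BGR2HSV); m=reg&(hsv[...,0]>8)&(hsv[...,0]<28)&(hsv[...,1]>110)&(hsv[...,2]>70)
    vu=np.argwhere(m); P=np.array([ray(a[1],a[0],.010,c,T) for a in vu]); print(n,"ring",len(vu),circ(P[:,:2]))
    for nm,x,y in (("plates",.614,.095),("wheels",.619,.231),("screws",.452,.017)):
        m=(d>0)&(np.hypot(W[...,0]-x,W[...,1]-y)<.04)&(W[...,2]>.0125)
        print(n,nm,m.sum(),circ(W[m][:,:2]))
```

```text
scene 0.035 [236.5926 179.6111] 54 [ 0.4371 -0.1184  0.0568]
scene 0.035 [195.1064 197.4894] 47 [ 0.4656 -0.192   0.0566]
scene 0.05 [236.6757 177.5946] 37 [ 0.4352 -0.1178  0.0577]
scene 0.05 [194.1714 196.    ] 35 [ 0.4642 -0.1937  0.0574]
scene ring 310 (np.float64(0.4485119270235297), np.float64(-0.15524657139030595), np.float64(0.028814390922172157))
scene plates 201 (np.float64(0.6148291759309655), np.float64(0.09349902561445594), np.float64(0.027823459505569803))
scene wheels 223 (np.float64(0.6192328566663726), np.float64(0.22949362410059965), np.float64(0.027001541189891516))
scene screws 177 (np.float64(0.4528987666134256), np.float64(0.015369763032299616), np.float64(0.02770550756971658))
side 0.035 [398.8983 199.3559] 59 [ 0.4611 -0.1893  0.0467]
side 0.035 [406.6491 215.8596] 57 [ 0.434  -0.1162  0.0466]
side 0.05 [399.1667 196.0417] 24 [ 0.4612 -0.1899  0.0552]
side 0.05 [407.15 212.95] 20 [ 0.4337 -0.1126  0.056 ]
side ring 140 (np.float64(0.4472523252133743), np.float64(-0.14999562069785422), np.float64(0.02883760230436064))
side plates 132 (np.float64(0.6135447732092109), np.float64(0.09613673648322996), np.float64(0.027877761613728316))
side wheels 165 (np.float64(0.6182143926391067), np.float64(0.23226154605625027), np.float64(0.027683711701736943))
side screws 115 (np.float64(0.45177484769468756), np.float64(0.01834212838183044), np.float64(0.027697158291755158))
```

View pics/car_scene.png

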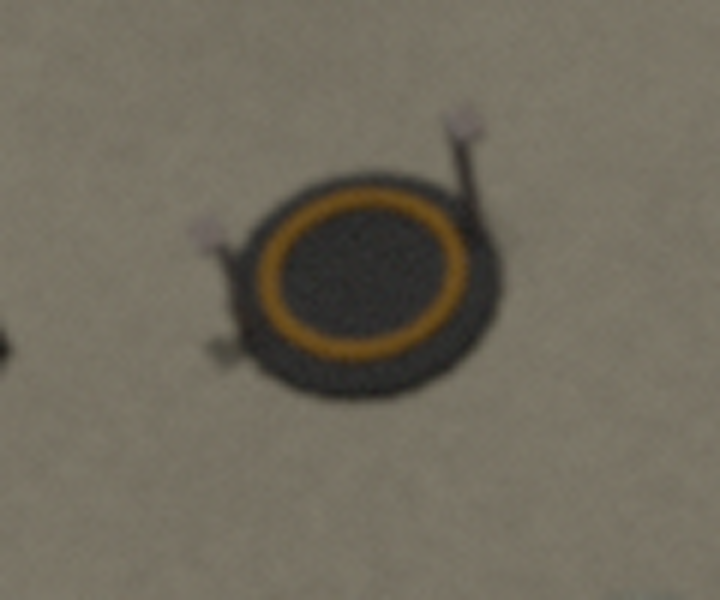

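View pics/car_side.png

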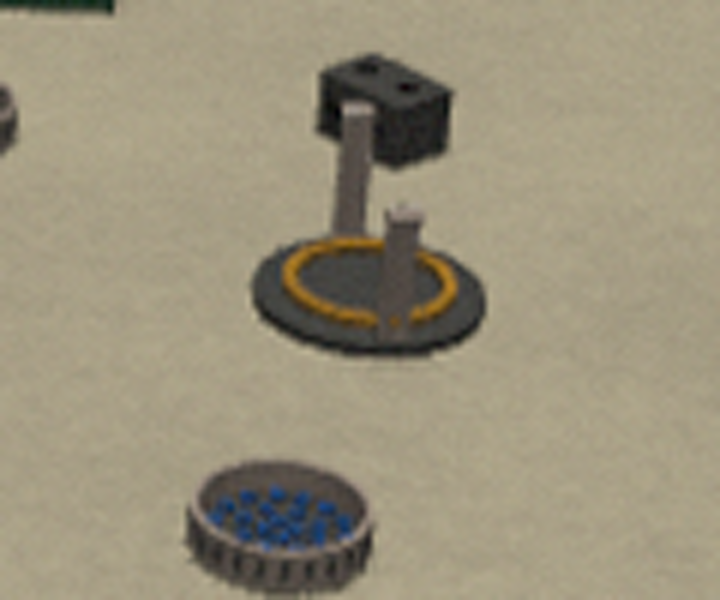

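```bash
cat >> h.py <<'E'
def to(x,y,z,ang_deg=None):
    o=get_obs();R=q2R(o["orientation"]);d=np.array([x,y,z])-o["ee_pos"];a=np.degrees(np.arctan2(R[1,0],R[0,0]))
    t=0 if ang_deg is None else -np.radians((ang_deg-a+180)%360-180)
    print("shift",np.round(R.T@d*1000,1),"turn",round(t,4),"ang",round(a,2),"ee",np.round(o["ee_pos"],4),"tilt",np.round(R[2],4),"F",np.round(o["contact_force"],2),"gap",round(float(o["finger_gap"]),4),"t",o["time_s"],"j6",round(float(o["joint_pos"][5]),2))
E
python3 - <<'E'
from h import *
to(.614,.0945,.12,100)
for n in ["scene","side"]:
    c,T=camT(n);d=np.load(f"pics/{n}0.npy");W=world(d,c,T)
    m=(d>0)&(W[...,2]>.004)&(W[...,0]>.62)&(W[...,0]<.8)&(abs(W[...,1]-.145)<.03)&(W[...,1]-.095>.03)
    p=W[m];i=p[:,0].argmin();print(p[i],p[p[:,0].argmax()])
E
```

```text
shift [-314.9  564.3  111. ] turn -0.4533 ang 74.03 ee [0.1582 0.5526 0.2308] tilt [-9.e-04 -1.e-04 -1.e+00] F [ 0.52 -0.83 -0.23] gap 0.0855 t 0.15 j6 -0.13
[0.6363773  0.17400738 0.00497251] [0.79995578 0.17294998 0.04750281]
[0.62526431 0.12502535 0.0095802 ] [0.78774294 0.15481088 0.00639636]
```

Request:
servo_tool(
  motion=[
    [1,-315,564,60,-0.453],
    [1,-315,564,60,-0.453],
    [1,-315,564,60,-0.453],
    [1,-315,564,60,-0.453],
    [1,-315,564,60,-0.453],
    [1,-315,564,60,-0.453],
    [1,-315,564,60,-0.453],
    [1,-315,564,60,-0.453],
    [1,-315,564,60,-0.453],
    [1,-315,564,60,-0.453],
    [1,-315,564,60,-0.453],
    [1,-315,564,60,-0.453],
  ],
)

```text
time_s: 1.35
ee_pos: [0.5684, 0.1397, 0.1771]
orientation: [-0.0, 0.643, 0.766, -0.0]
contact_force: [1.0, 0.3, 0.6]
finger_gap: 0.0853
```

Run:
```python
from h import *
to(.614,.0945,.12,100)
```

```text
shift [-52.4  37.1  57.1] turn -0.0005 ang 99.97 ee [0.5684 0.1397 0.1771] tilt [-0.e+00 -2.e-04 -1.e+00] F [1.01 0.29 0.6 ] gap 0.0853 t 1.35 j6 -1.64
```

Request:
servo_tool(
  motion=[
    [1,-52,37,57,0],
    [1,-52,37,57,0],
    [1,-52,37,57,0],
    [1,-52,37,57,0],
    [1,-52,37,57,0],
    [1,-52,37,57,0],
  ],
)

```text
time_s: 1.95
ee_pos: [0.6127, 0.0976, 0.1216]
orientation: [0.001, 0.643, 0.766, 0.001]
contact_force: [-0.0, 0.9, 0.6]
finger_gap: 0.0856
```

```bash
cat >> h.py <<'E'
def wr(name,zmin,zmax,x=None,y=None,rad=.045):
    o=get_obs();p,d=get_image("wrist");c,T=camT("wrist",o);W=world(d,c,T)
    cv2.imwrite(f"pics/{name}.png",p);np.save(f"pics/{name}.npy",W)
    if x is not None:
        m=(d>0)&(np.hypot(W[...,0]-x,W[...,1]-y)<rad)&(W[...,2]>zmin)&(W[...,2]<zmax)
        q=W[m]; cc=circ(q[:,:2]); 
        r=np.hypot(q[:,0]-cc[0],q[:,1]-cc[1]);k=abs(r-cc[2])<.004;cc2=circ(q[k][:,:2])
        print(name,m.sum(),"circ",np.round(cc,4),"->",np.round(cc2,4),k.sum(),"zmed",q[:,2].mean().round(4))
        tb=(d>0)&(abs(W[...,2])<.006);print("table z",np.median(W[...,2][tb]).round(4) if tb.any() else None)
    return p,W
E
python3 - <<'E'
from h import *
to(.614,.0945,.12,100)
p,W=wr("w1",.0125,.025,.614,.0945)
E
```

```text
shift [-3.3  0.7  1.6] turn 0.0007 ang 100.04 ee [0.6127 0.0976 0.1216] tilt [-2.0e-04  1.6e-03 -1.0e+00] F [-0.01  0.9   0.56] gap 0.0856 t 1.95 j6 -1.71
w1 960 circ [0.6147 0.0941 0.0276] -> [0.6147 0.0941 0.0276] 960 zmed 0.0138
table z -0.0022
```

View pics/w1.png

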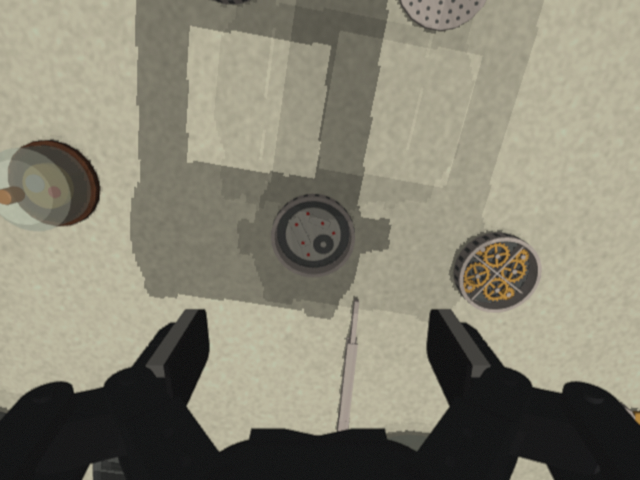

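Run:
```python
from h import *
to(.6145,.0944,.002,100)
```

```text
shift [ -3.4   1.  119.6] turn 0.0007 ang 100.04 ee [0.6127 0.0975 0.1216] tilt [-3.0e-04  1.6e-03 -1.0e+00] F [-0.95  0.    0.14] gap 0.0855 t 2.0 j6 -1.71
```

Request:
servo_tool(
  motion=[
    [1,-3,1,40,0],
    [1,-3,1,80,0],
    [1,-3,1,100,0],
    [1,-3,1,110,0],
    [1,-3,1,118,0],
    [1,-3,1,118,0],
    [1,-3,1,118,0],
  ],
)

```text
time_s: 2.7
ee_pos: [0.6149, 0.0941, 0.0036]
orientation: [0.001, 0.643, 0.766, 0.0]
contact_force: [0.1, -0.1, 0.4]
finger_gap: 0.085
```

Run:
```python
from h import *
to(.6145,.0944,.002,100)
wr("w2",0,.03)
```

```text
shift [ 0.3 -0.3  1.6] turn -0.0001 ang 99.99 ee [0.6149 0.0941 0.0036] tilt [-3.0e-04  1.5e-03 -1.0e+00] F [ 0.08 -0.1   0.4 ] gap 0.085 t 2.7 j6 -1.72
```

View pics/w2.png

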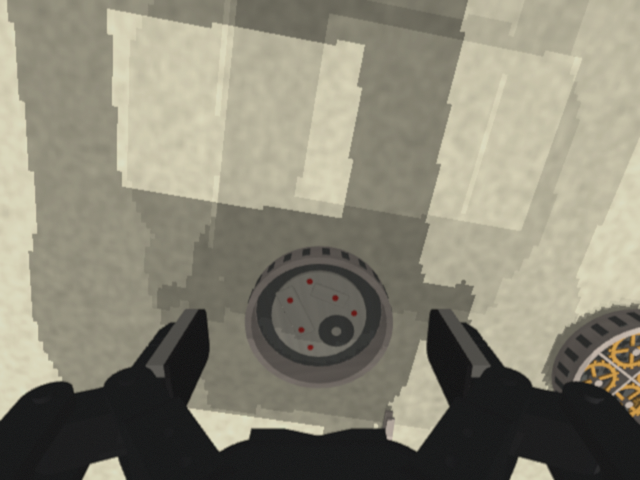

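Request:
servo_tool(
  motion=[
    [1,0,0,2.5,0],
    [0.6,0,0,2.5,0],
    [0.4,0,0,2.5,0],
    [0.3,0,0,2.5,0],
    [0.2,0,0,2.5,0],
    [0.2,0,0,2.5,0],
    [0.2,0,0,2.5,0],
    [0.2,0,0,2.5,0],
  ],
  grip_force=35,
)

```text
time_s: 3.55
ee_pos: [0.6144, 0.094, 0.0006]
orientation: [0.0, 0.643, 0.766, 0.0]
contact_force: [-3.3, -0.5, 6.7]
finger_gap: 0.0567
```

Run:
```python
from h import *
to(.6145,.0944,.002,100)
wr("w3",0,.03)
```

```text
shift [ 0.4  0.2 -1.4] turn -0.0003 ang 99.98 ee [6.144e-01 9.400e-02 6.000e-04] tilt [-1.e-04  3.e-04 -1.e+00] F [-3.35 -0.49  6.73] gap 0.0567 t 3.55 j6 -1.72
```

View pics/w3.png

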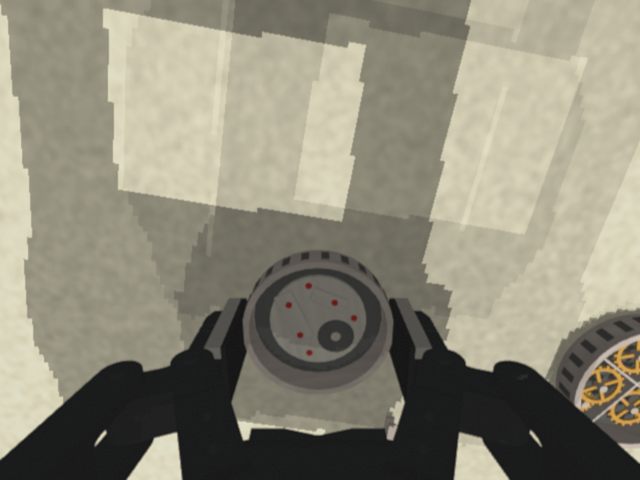

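Request:
servo_tool(
  motion=[
    [0.2,0,0,-3,0],
    [0.2,0,0,-10,0],
    [0.2,0,0,-25,0],
    [0.2,0,0,-50,0],
    [0.2,0,0,-75,0],
    [0.2,0,0,-95,0],
    [0.2,0,0,-105,0],
    [0.2,0,0,-105,0],
  ],
)

```text
time_s: 4.4
ee_pos: [0.6149, 0.094, 0.1069]
orientation: [0.001, 0.643, 0.766, 0.001]
contact_force: [-0.3, 0.8, -0.8]
finger_gap: 0.0567
```

Run:
```python
from h import *
to(.4490,-.1540,.11,20.3)
wr("w4",0,.03)
```

```text
shift [-215.5 -206.4   -3.6] turn 1.3907 ang 99.98 ee [0.6149 0.094  0.1069] tilt [-5.0e-04  2.7e-03 -1.0e+00] F [-0.31  0.82 -0.82] gap 0.0567 t 4.4 j6 -1.72
```

View pics/w4.png

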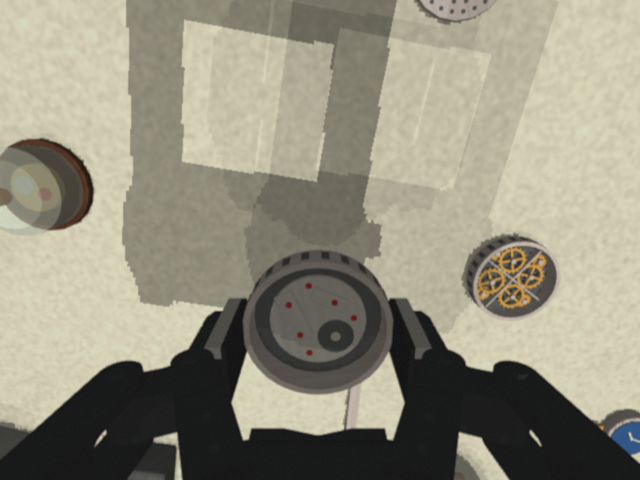

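Run:
```python
from h import *
to(.4725,-.2200,.12,20.3)
o=get_obs();R=q2R(o["orientation"]);W=np.load("pics/w4.npy");L=(W-o["ee_pos"])@R
p=cv2.imread("pics/w4.png")
m=(np.hypot(L[...,0],L[...,1])<.04)&(L[...,2]<-.005)&(L[...,2]>-.03)&(np.mgrid[0:480,0:640][1]>250)&(np.mgrid[0:480,0:640][1]<388)
q=L[m];print(m.sum(),q.min(0),q.max(0));
h=np.histogram(q[:,2],20);print(h)
m2=m&(L[...,2]<q[:,2].min()+.003);q=L[m2];print(len(q),circ(q[:,:2]),q[:,2].mean())
```

```text
shift [-284.7 -194.2  -14.7] turn 1.3907 ang 99.98 ee [0.6144 0.094  0.1054] tilt [-2.e-04  8.e-04 -1.e+00] F [ 0.22 -0.31 -1.47] gap 0.0571 t 4.45 j6 -1.72
12228 [-0.02696536 -0.02893733 -0.01641722] [ 0.02706395  0.0304042  -0.00500025]
(array([  30,  208,  758,  927,  532,  285,  201,  232,  246,  206,  224,
        218,  256,  528,  744,  836, 1295, 2009, 1666,  827]), array([-0.01641722, -0.01584638, -0.01527553, -0.01470468, -0.01413383,
       -0.01356298, -0.01299213, -0.01242128, -0.01185043, -0.01127958,
       -0.01070874, -0.01013789, -0.00956704, -0.00899619, -0.00842534,
       -0.00785449, -0.00728364, -0.00671279, -0.00614194, -0.0055711 ,
       -0.00500025]))
2540 (np.float64(-0.00025233489406872384), np.float64(0.0007404551118088005), np.float64(0.02756740630655982)) -0.014547786175887879
```

Request:
servo_tool(
  motion=[
    [0.2,-285,-194,-15,1.391],
    [0.2,-285,-194,-15,1.391],
    [0.2,-285,-194,-15,1.391],
    [0.2,-285,-194,-15,1.391],
    [0.2,-285,-194,-15,1.391],
    [0.2,-285,-194,-15,1.391],
    [0.2,-285,-194,-15,1.391],
    [0.2,-285,-194,-15,1.391],
    [0.2,-285,-194,-15,1.391],
    [0.2,-285,-194,-15,1.391],
    [0.2,-285,-194,-15,1.391],
    [0.2,-285,-194,-15,1.391],
  ],
)

```text
time_s: 5.65
ee_pos: [0.4723, -0.2201, 0.1192]
orientation: [-0.0, 0.984, 0.177, -0.0]
contact_force: [1.0, -0.6, -1.8]
finger_gap: 0.0567
```

Request:
servo_tool(
  motion=[
    [0.2,0,0,0,0],
    [0.2,0,0,0,0],
  ],
)

```text
time_s: 5.85
ee_pos: [0.4726, -0.2202, 0.1198]
orientation: [-0.0, 0.984, 0.177, -0.0]
contact_force: [0.4, 1.1, -1.4]
finger_gap: 0.057
```

Run:
```python
from h import *
to(.4725,-.2200,.12,20.3)
wr("w5",.045,.07)
to(.4725,-.2200,.12,20.3)
```

```text
shift [-0.  -0.2 -0.2] turn 0.0007 ang 20.34 ee [ 0.4726 -0.2202  0.1198] tilt [-3.e-04 -2.e-04 -1.e+00] F [ 0.4   1.11 -1.41] gap 0.057 t 5.85 j6 -0.94
shift [-0.  -0.2 -0.1] turn 0.0005 ang 20.33 ee [ 0.4726 -0.2202  0.1199] tilt [-2.e-04 -1.e-04 -1.e+00] F [-0.49 -0.69 -0.95] gap 0.0572 t 5.9 j6 -0.94
```

View pics/w5.png

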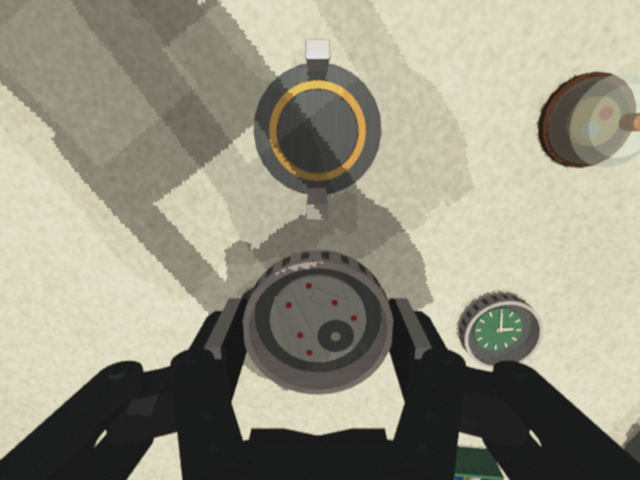

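Run:
```python
from h import *
o=get_obs();R=q2R(o["orientation"]);W=np.load("pics/w5.npy");p=cv2.imread("pics/w5.png")
hsv=cv2.cvtColor(p,cv2.COLOR_BGR2HSV);v,u=np.mgrid[0:480,0:640]
m=(hsv[...,0]>10)&(hsv[...,0]<32)&(hsv[...,1]>110)&(hsv[...,2]>70)&(v>70)&(v<200)&(u>255)&(u<385)
q=W[m];print(m.sum(),"ring",circ(q[:,:2]),np.median(q[:,2]))
(cx,cy),ax,an=cv2.fitEllipse(np.argwhere(m)[:,::-1].astype(np.float32));print(cx,cy,ax)
c,T=camT("wrist",o);pts=np.array([ray(a[1],a[0],.009,c,T) for a in np.argwhere(m)]);print("ray",circ(pts[:,:2]))
for lo,hi in((30,80),(185,225)):
    m=(W[...,2]>.045)&(W[...,2]<.07)&(v>lo)&(v<hi)&(u>290)&(u<345); q=W[m];mm=(q.max(0)+q.min(0))/2;print(m.sum(),mm,np.median(q,0))
```

```text
2282 ring (np.float64(0.44860721153069427), np.float64(-0.15517879391374334), np.float64(0.028613529398515213)) 0.007672030463138774
317.01202392578125 130.24908447265625 (89.64775848388672, 93.17867279052734)
ray (np.float64(0.448639017508954), np.float64(-0.15516570902942511), np.float64(0.028504313349961834))
573 [ 0.43462973 -0.11691643  0.05131983] [ 0.43469137 -0.11742222  0.05554982]
415 [ 0.46257948 -0.1936376   0.05136255] [ 0.46225329 -0.19264422  0.05556336]
```

Run:
```python
from h import *
to(.4486,-.1543,.0076,20.0)
```

```text
shift [  0.4 -70.1 112.3] turn 0.0057 ang 20.33 ee [ 0.4726 -0.2202  0.1199] tilt [-2.e-04 -1.e-04 -1.e+00] F [-0.49 -0.69 -0.95] gap 0.0572 t 5.9 j6 -0.94
```

Request:
servo_tool(
  motion=[
    [0.2,0.4,-35,0,0.006],
    [0.2,0.4,-60,0,0.006],
    [0.2,0.4,-70,0,0.006],
    [0.2,0.4,-70,0,0.006],
    [0.2,0.4,-70,20,0.006],
    [0.2,0.4,-70,45,0.006],
    [0.2,0.4,-70,70,0.006],
    [0.2,0.4,-70,85,0.006],
    [0.2,0.4,-70,95,0.006],
    [0.2,0.4,-70,95,0.006],
    [0.2,0.4,-70,95,0.006],
  ],
)

```text
time_s: 7.0
ee_pos: [0.4492, -0.155, 0.0255]
orientation: [0.0, 0.985, 0.173, 0.0]
contact_force: [-1.0, 0.2, -0.1]
finger_gap: 0.0567
```

Run:
```python
from h import *
to(.4486,-.1543,.0076,20.0)
for n in("scene","side"):
    p,d=get_image(n);cv2.imwrite(f"pics/{n}1.png",p)
    u,v=(220,195) if n=="scene" else (402,200)
    cv2.imwrite(f"pics/{n}1c.png",cv2.resize(p[v-60:v+60,u-80:u+80],None,fx=4,fy=4,interpolation=2))
a=cv2.imread("pics/scene1c.png");b=cv2.imread("pics/side1c.png");cv2.imwrite("pics/c1.png",cv2.resize(np.hstack([a,b]),(800,300)))
wr("w6",0,1)
```

```text
shift [-0.3 -0.9 17.9] turn -0.0012 ang 19.93 ee [ 0.4492 -0.155   0.0255] tilt [ 3.e-04  6.e-04 -1.e+00] F [-0.96  0.2  -0.13] gap 0.0567 t 7.0 j6 -0.84
```

View pics/c1.png

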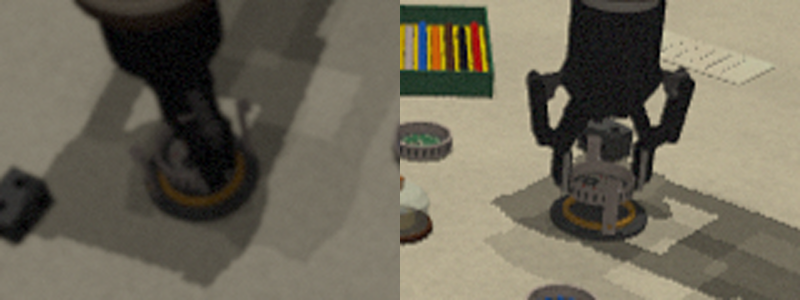

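View pics/w6.png

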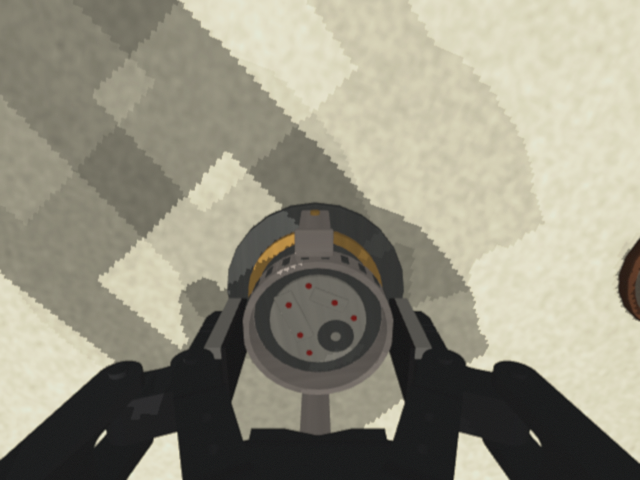

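Request:
servo_tool(
  motion=[
    [0.2,-0.3,-0.6,5,0],
    [0.2,-0.3,-0.6,10,0],
    [0.2,-0.3,-0.6,13,0],
    [0.2,-0.3,-0.6,15,0],
    [0.2,-0.3,-0.6,16,0],
    [0.2,-0.3,-0.6,16,0],
  ],
)

```text
time_s: 7.75
ee_pos: [0.4482, -0.1541, 0.0089]
orientation: [0.0, 0.985, 0.173, -0.0]
contact_force: [-0.8, -0.2, -0.3]
finger_gap: 0.0569
```

Run:
```python
from h import *
to(.4486,-.1543,.0076,20.0)
```

```text
shift [0.3 0.3 1.3] turn -0.0011 ang 19.94 ee [ 0.4482 -0.1541  0.0089] tilt [-2.e-04 -0.e+00 -1.e+00] F [-0.84 -0.22 -0.27] gap 0.0569 t 7.75 j6 -0.84
```

Request:
servo_tool(
  motion=[
    [0.2,0,0,0.5,0],
    [0.2,0,0,1,0],
    [0.2,0,0,1.3,0],
    [0.2,0,0,1.3,0],
    [0.2,0,0,1.3,0],
  ],
)

```text
time_s: 8.25
ee_pos: [0.4482, -0.1541, 0.0077]
orientation: [0.0, 0.985, 0.173, -0.0]
contact_force: [-0.8, 0.4, -0.9]
finger_gap: 0.057
```

Run:
```python
from h import *
to(.4486,-.1543,.0076,20.0)
```

```text
shift [0.3 0.3 0.1] turn -0.0011 ang 19.94 ee [ 0.4482 -0.1541  0.0077] tilt [-0.e+00  1.e-04 -1.e+00] F [-0.84  0.38 -0.86] gap 0.057 t 8.25 j6 -0.84
```

Request:
servo_tool(
  motion=[
    [0.2,0,0,0.4,0],
    [0.2,0,0,0.7,0],
    [0.2,0,0,0.7,0],
  ],
)

```text
time_s: 8.55
ee_pos: [0.4483, -0.1541, 0.0075]
orientation: [0.0, 0.985, 0.173, 0.0]
contact_force: [-4.2, 2.3, 9.9]
finger_gap: 0.057
```

Run:
```python
from h import *
to(.4486,-.1543,.0076,20.0)
```

```text
shift [ 0.2  0.3 -0.1] turn -0.001 ang 19.94 ee [ 0.4483 -0.1541  0.0075] tilt [ 1.e-04  2.e-04 -1.e+00] F [-4.17  2.33  9.93] gap 0.057 t 8.55 j6 -0.84
```

Request:
servo_tool(
  motion=[
    [0.7,0,0,-0.4,0],
    [0.78,0,0,-0.4,0],
    [0.85,0,0,-0.4,0],
    [0.95,0,0,-0.4,0],
    [0.95,0,0,-20,0],
    [0.95,0,0,-60,0],
    [0.95,0,0,-105,0],
    [0.95,0,0,-112,0],
    [0.95,0,0,-112,0],
    [0.95,0,0,-112,0],
  ],
)

```text
time_s: 9.55
ee_pos: [0.4478, -0.1539, 0.1178]
orientation: [-0.0, 0.985, 0.173, -0.001]
contact_force: [-0.0, 0.5, -0.3]
finger_gap: 0.0811
```

Run:
```python
from h import *
to(.619,.2305,.12,20.0)
wr("w7",.016,.03,.4486,-.1552,.04)
```

```text
shift [ 292.  -302.9   -2.2] turn -0.0011 ang 19.94 ee [ 0.4478 -0.1539  0.1178] tilt [-9.e-04 -9.e-04 -1.e+00] F [-0.04  0.45 -0.28] gap 0.0811 t 9.55 j6 -0.84
w7 1494 circ [ 0.4494 -0.1559  0.0287] -> [ 0.4487 -0.154   0.0276] 1263 zmed 0.0204
table z -0.0021
```

View pics/w7.png

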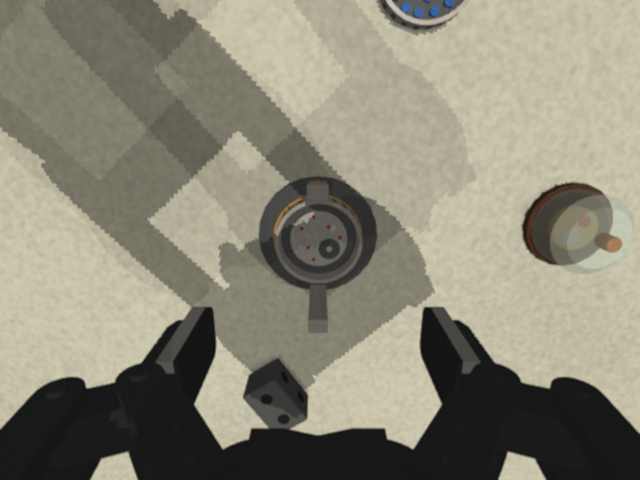

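Request:
servo_tool(
  motion=[
    [0.95,292,-303,-2,0],
    [0.95,292,-303,-2,0],
    [0.95,292,-303,-2,0],
    [0.95,292,-303,-2,0],
    [0.95,292,-303,-2,0],
    [0.95,292,-303,-2,0],
    [0.95,292,-303,-2,0],
    [0.95,292,-303,-2,0],
    [0.95,292,-303,-2,0],
    [0.95,292,-303,-2,0],
    [0.95,292,-303,-2,0],
    [0.95,292,-303,-2,0],
  ],
)

```text
time_s: 10.8
ee_pos: [0.6189, 0.2294, 0.1201]
orientation: [0.0, 0.985, 0.173, -0.001]
contact_force: [-0.3, -0.9, 0.6]
finger_gap: 0.0811
```

Run:
```python
from h import *
to(.619,.2305,.12,20.0)
wr("w8",.0115,.025,.619,.2305)
```

```text
shift [ 0.4 -1.   0.1] turn -0.0018 ang 19.9 ee [0.6189 0.2294 0.1201] tilt [-1.5e-03  1.0e-04 -1.0e+00] F [-0.31 -0.94  0.64] gap 0.0811 t 10.8 j6 -0.11
w8 1051 circ [0.6192 0.2304 0.0276] -> [0.6192 0.2304 0.0276] 1050 zmed 0.0138
table z -0.0021
```

View pics/w8.png

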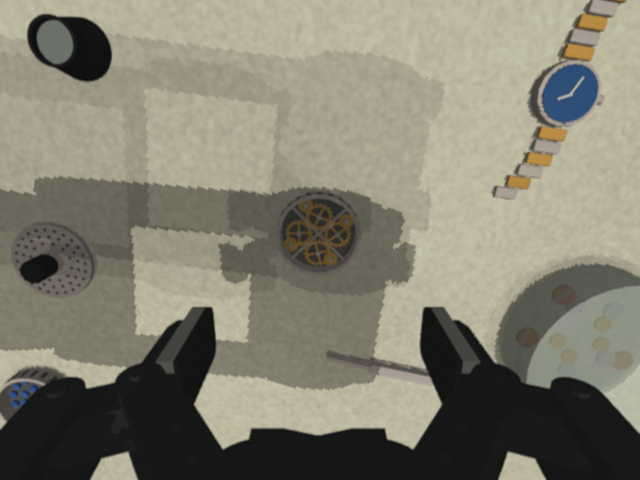

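Request:
servo_tool(
  motion=[
    [0.95,0.5,-1,40,0],
    [0.95,0.5,-1,80,0],
    [0.95,0.5,-1,105,0],
    [0.95,0.5,-1,114,0],
    [0.95,0.5,-1,118,0],
    [0.95,0.5,-1,118.5,0],
    [0.95,0.5,-1,118.5,0],
  ],
)

```text
time_s: 11.55
ee_pos: [0.6203, 0.2315, 0.004]
orientation: [-0.0, 0.985, 0.173, 0.001]
contact_force: [-0.2, -0.4, 0.1]
finger_gap: 0.0811
```

Run:
```python
from h import *
to(.6192,.2304,.001,20.0)
```

```text
shift [-1.4  0.6  3. ] turn -0.0013 ang 19.93 ee [0.6203 0.2315 0.004 ] tilt [ 2.e-03  3.e-04 -1.e+00] F [-0.16 -0.44  0.11] gap 0.0811 t 11.55 j6 -0.11
```

Request:
servo_tool(
  motion=[
    [0.95,-0.7,0.4,2.5,0],
    [0.6,-0.7,0.4,2.5,0],
    [0.4,-0.7,0.4,2.5,0],
    [0.3,-0.7,0.4,2.5,0],
    [0.2,-0.7,0.4,2.5,0],
    [0.2,-0.7,0.4,2.5,0],
    [0.2,-0.7,0.4,2.5,0],
    [0.2,-0.7,0.4,2.5,0],
  ],
)

```text
time_s: 12.35
ee_pos: [0.6192, 0.2309, 0.0006]
orientation: [0.0, 0.985, 0.173, 0.0]
contact_force: [-2.0, 0.0, 7.8]
finger_gap: 0.0567
```

Run:
```python
from h import *
to(.6192,.2304,.001,20.0)
```

```text
shift [-0.2  0.5 -0.4] turn -0.001 ang 19.94 ee [6.192e-01 2.309e-01 6.000e-04] tilt [ 7.e-04  2.e-04 -1.e+00] F [-1.96  0.01  7.79] gap 0.0567 t 12.35 j6 -0.11
```

Request:
servo_tool(
  motion=[
    [0.2,0,0,-3,0],
    [0.2,0,0,-10,0],
    [0.2,0,0,-25,0],
    [0.2,0,0,-50,0],
    [0.2,0,0,-75,0],
    [0.2,0,0,-100,0],
    [0.2,0,0,-118,0],
    [0.2,0,0,-118,0],
    [0.2,0,0,-118,0],
  ],
)

```text
time_s: 13.25
ee_pos: [0.619, 0.2309, 0.1184]
orientation: [0.0, 0.985, 0.173, 0.0]
contact_force: [-0.1, -0.1, -1.2]
finger_gap: 0.0567
```

```bash
cat >> h.py <<'E'
def held(name):
    o=get_obs();R=q2R(o["orientation"]);p,W=wr(name,0,1);L=(W-o["ee_pos"])@R
    u=np.mgrid[0:480,0:640][1]
    m=(np.hypot(L[...,0],L[...,1])<.04)&(L[...,2]<-.0125)&(L[...,2]>-.018)&(u>250)&(u<388)
    q=L[m];print("held",len(q),np.round(circ(q[:,:2]),4),q[:,2].mean().round(4))
E
python3 - <<'E'
from h import *
held("w9")
to(.4484,-.1541,.12,20.0)
E
```

```text
held 2167 [0.0005 0.0002 0.0276] -0.0133
shift [-291.3  303.7   -2.2] turn -0.0011 ang 19.94 ee [0.6187 0.2307 0.1176] tilt [-6.e-04  0.e+00 -1.e+00] F [-0.62 -0.75 -0.73] gap 0.0563 t 13.3 j6 -0.11
```

View pics/w9.png

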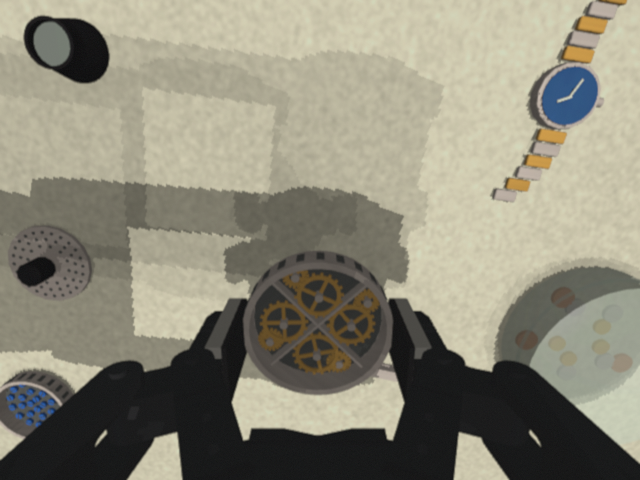

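Request:
servo_tool(
  motion=[
    [0.2,-291,304,-2,0],
    [0.2,-291,304,-2,0],
    [0.2,-291,304,-2,0],
    [0.2,-291,304,-2,0],
    [0.2,-291,304,-2,0],
    [0.2,-291,304,-2,0],
    [0.2,-291,304,-2,0],
    [0.2,-291,304,-2,0],
    [0.2,-291,304,-2,0],
    [0.2,-291,304,-2,0],
    [0.2,-291,304,-2,0],
    [0.2,-291,304,-2,0],
  ],
)

```text
time_s: 14.5
ee_pos: [0.4492, -0.1534, 0.1195]
orientation: [-0.0, 0.985, 0.173, -0.0]
contact_force: [0.0, -0.4, -0.9]
finger_gap: 0.0569
```

Run:
```python
from h import *
to(.4485,-.1540,.0205,20.0)
```

```text
shift [-0.8  0.4 99. ] turn -0.0004 ang 19.98 ee [ 0.4492 -0.1534  0.1195] tilt [-5.e-04 -6.e-04 -1.e+00] F [ 0.03 -0.44 -0.86] gap 0.0569 t 14.5 j6 -0.84
```

Go down to about z=28 mm (foot about 4 mm above the rim of tray 1).

Request:
servo_tool(
  motion=[
    [0.2,-0.8,0.4,25,0],
    [0.2,-0.8,0.4,50,0],
    [0.2,-0.8,0.4,72,0],
    [0.2,-0.8,0.4,84,0],
    [0.2,-0.8,0.4,91,0],
    [0.2,-0.8,0.4,91,0],
    [0.2,-0.8,0.4,91,0],
    [0.2,-0.8,0.4,91,0],
  ],
)

```text
time_s: 15.3
ee_pos: [0.449, -0.155, 0.0298]
orientation: [0.0, 0.985, 0.173, 0.0]
contact_force: [0.1, 0.7, -0.7]
finger_gap: 0.0567
```

Run:
```python
from h import *
to(.4485,-.1540,.0205,20.0)
```

```text
shift [-0.1 -1.1  9.3] turn -0.001 ang 19.95 ee [ 0.449  -0.155   0.0298] tilt [ 8.0e-04  1.1e-03 -1.0e+00] F [ 0.14  0.72 -0.71] gap 0.0567 t 15.3 j6 -0.84
```

Request:
servo_tool(
  motion=[
    [0.2,-0.1,-0.8,2,0],
    [0.2,-0.1,-0.8,4,0],
    [0.2,-0.1,-0.8,6,0],
    [0.2,-0.1,-0.8,7,0],
    [0.2,-0.1,-0.8,7.5,0],
    [0.2,-0.1,-0.8,7.5,0],
  ],
)

```text
time_s: 15.9
ee_pos: [0.4481, -0.1541, 0.0214]
orientation: [-0.0, 0.985, 0.173, -0.0]
contact_force: [0.4, -0.5, -0.0]
finger_gap: 0.0567
```

Run:
```python
from h import *
to(.4485,-.1540,.0205,20.0)
```

```text
shift [0.4 0.1 0.9] turn -0.0011 ang 19.94 ee [ 0.4481 -0.1541  0.0214] tilt [-2.e-04 -1.e-04 -1.e+00] F [ 0.42 -0.52 -0.03] gap 0.0567 t 15.9 j6 -0.84
```

Request:
servo_tool(
  motion=[
    [0.2,0,0,0.4,0],
    [0.2,0,0,0.8,0],
    [0.2,0,0,1.2,0],
    [0.2,0,0,1.4,0],
    [0.2,0,0,1.4,0],
  ],
)

```text
time_s: 16.4
ee_pos: [0.4482, -0.1542, 0.0205]
orientation: [0.0, 0.985, 0.173, 0.0]
contact_force: [-3.3, 1.9, 8.6]
finger_gap: 0.0567
```

Run:
```python
from h import *
to(.4485,-.1540,.0205,20.0)
```

```text
shift [ 0.3 -0.   0. ] turn -0.001 ang 19.94 ee [ 0.4482 -0.1542  0.0205] tilt [ 1.e-04  3.e-04 -1.e+00] F [-3.26  1.88  8.59] gap 0.0567 t 16.4 j6 -0.84
```

Contact comes at exactly the expected nested height. Release and rise.

Request:
servo_tool(
  motion=[
    [0.7,0,0,-0.4,0],
    [0.78,0,0,-0.4,0],
    [0.85,0,0,-0.4,0],
    [0.95,0,0,-0.4,0],
    [0.95,0,0,-20,0],
    [0.95,0,0,-60,0],
    [0.95,0,0,-95,0],
    [0.95,0,0,-99,0],
    [0.95,0,0,-99,0],
    [0.95,0,0,-99,0],
  ],
)

```text
time_s: 17.4
ee_pos: [0.4477, -0.1539, 0.118]
orientation: [-0.0, 0.985, 0.173, -0.001]
contact_force: [-0.5, 0.5, -0.2]
finger_gap: 0.081
```

Run:
```python
from h import *
to(.4524,.0165,.12,20.0)
wr("w10",.0305,.043,.4486,-.1552,.035)
```

```text
shift [  62.5 -158.6   -1.9] turn -0.0012 ang 19.93 ee [ 0.4477 -0.1539  0.118 ] tilt [-1.e-03 -9.e-04 -1.e+00] F [-0.47  0.49 -0.17] gap 0.081 t 17.4 j6 -0.84
w10 1367 circ [ 0.4487 -0.1542  0.0276] -> [ 0.4487 -0.1542  0.0276] 1364 zmed 0.0335
table z -0.0021
```

View pics/w10.png

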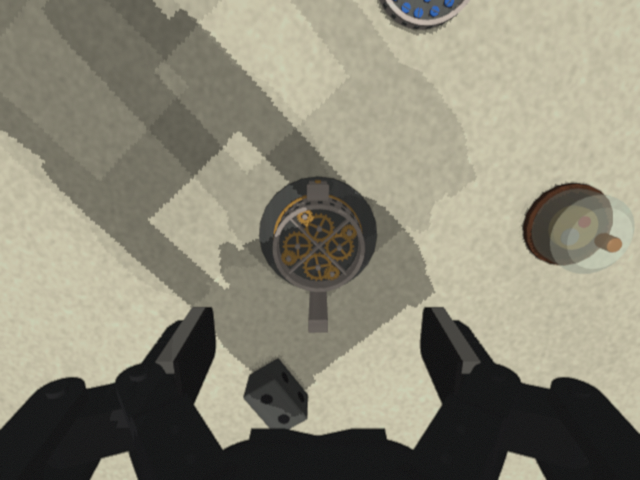

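Request:
servo_tool(
  motion=[
    [0.95,62,-158,-2,0],
    [0.95,62,-158,-2,0],
    [0.95,62,-158,-2,0],
    [0.95,62,-158,-2,0],
    [0.95,62,-158,-2,0],
    [0.95,62,-158,-2,0],
    [0.95,62,-158,-2,0],
    [0.95,62,-158,-2,0],
  ],
)

```text
time_s: 18.25
ee_pos: [0.4525, 0.0147, 0.1207]
orientation: [0.0, 0.985, 0.172, -0.0]
contact_force: [-0.1, -1.0, 0.2]
finger_gap: 0.0808
```

Run:
```python
from h import *
to(.4524,.0165,.12,20.0)
p,W=wr("w11",.0115,.025,.4524,.0165)
to(.4524,.0165,.12,20.0)
```

```text
shift [ 0.5 -1.7  0.7] turn -0.0024 ang 19.86 ee [0.4525 0.0147 0.1207] tilt [-6.e-04 -1.e-04 -1.e+00] F [-0.11 -0.99  0.23] gap 0.0808 t 18.25 j6 -0.48
w11 1061 circ [0.4525 0.0161 0.0276] -> [0.4525 0.0161 0.0276] 1061 zmed 0.0137
table z -0.0021
shift [ 0.5 -1.7  0.8] turn -0.0024 ang 19.86 ee [0.4525 0.0148 0.1208] tilt [-5.e-04 -0.e+00 -1.e+00] F [-0.03  0.09  0.07] gap 0.0815 t 18.3 j6 -0.48
```

View pics/w11.png

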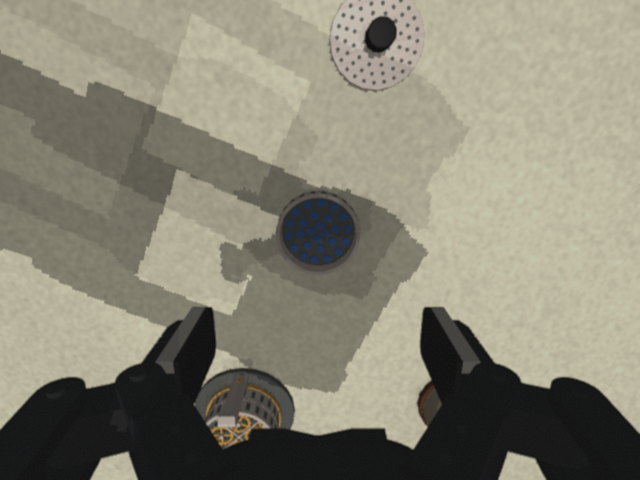

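Request:
servo_tool(
  motion=[
    [0.95,0.3,-1.3,40,0],
    [0.95,0.3,-1.3,80,0],
    [0.95,0.3,-1.3,105,0],
    [0.95,0.3,-1.3,114,0],
    [0.95,0.3,-1.3,118,0],
    [0.95,0.3,-1.3,118,0],
    [0.95,0.3,-1.3,118,0],
    [0.95,0.3,-1.3,118,0],
  ],
)

```text
time_s: 19.1
ee_pos: [0.453, 0.0168, 0.0041]
orientation: [0.0, 0.985, 0.173, 0.001]
contact_force: [-0.5, -1.1, -0.4]
finger_gap: 0.0812
```

Run:
```python
from h import *
to(.4525,.0163,.001,20.0)
```

```text
shift [-0.6  0.3  3.1] turn -0.0011 ang 19.94 ee [0.453  0.0168 0.0041] tilt [ 1.5e-03  9.0e-04 -1.0e+00] F [-0.5  -1.12 -0.38] gap 0.0812 t 19.1 j6 -0.48
```

Request:
servo_tool(
  motion=[
    [0.95,-0.3,0.2,2.5,0],
    [0.6,-0.3,0.2,2.5,0],
    [0.4,-0.3,0.2,2.5,0],
    [0.3,-0.3,0.2,2.5,0],
    [0.2,-0.3,0.2,2.5,0],
    [0.2,-0.3,0.2,2.5,0],
    [0.2,-0.3,0.2,2.5,0],
    [0.2,-0.3,0.2,2.5,0],
  ],
)

```text
time_s: 19.9
ee_pos: [0.4522, 0.0166, 0.001]
orientation: [0.0, 0.985, 0.173, -0.0]
contact_force: [-4.6, 1.2, 10.2]
finger_gap: 0.0573
```

Request:
servo_tool(
  motion=[
    [0.2,0,0,-3,0],
    [0.2,0,0,-10,0],
    [0.2,0,0,-25,0],
    [0.2,0,0,-50,0],
    [0.2,0,0,-75,0],
    [0.2,0,0,-100,0],
    [0.2,0,0,-118,0],
    [0.2,0,0,-118,0],
    [0.2,0,0,-118,0],
  ],
)

```text
time_s: 20.8
ee_pos: [0.4521, 0.0166, 0.1184]
orientation: [0.0, 0.985, 0.173, 0.0]
contact_force: [0.0, 0.6, -1.6]
finger_gap: 0.0568
```

Run:
```python
from h import *
held("w12")
to(.4485,-.1541,.12,20.0)
```

```text
held 1460 [0.0004 0.0003 0.0275] -0.013
shift [-61.3 159.4  -2.1] turn -0.0011 ang 19.94 ee [0.4518 0.0167 0.1179] tilt [-7.e-04 -3.e-04 -1.e+00] F [-0.7  -0.04 -1.55] gap 0.057 t 20.85 j6 -0.48
```

View pics/w12.png

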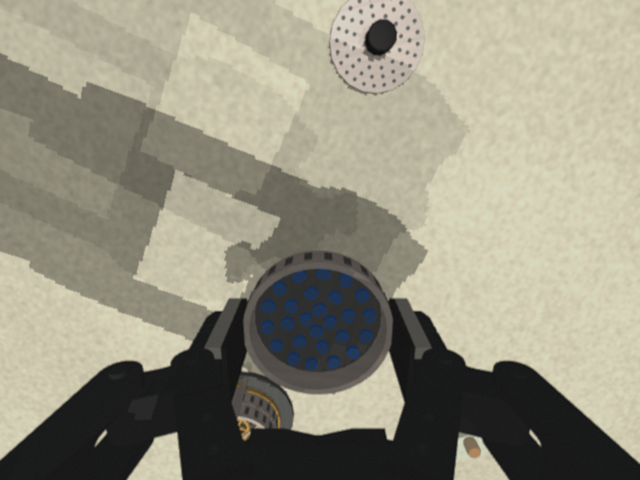

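Request:
servo_tool(
  motion=[
    [0.2,-61,159,-2,0],
    [0.2,-61,159,-2,0],
    [0.2,-61,159,-2,0],
    [0.2,-61,159,-2,0],
    [0.2,-61,159,-2,0],
    [0.2,-61,159,-2,0],
    [0.2,-61,159,-2,0],
    [0.2,-61,159,-2,0],
  ],
)

```text
time_s: 21.65
ee_pos: [0.449, -0.1528, 0.1203]
orientation: [-0.0, 0.985, 0.174, -0.0]
contact_force: [-0.8, -0.2, -0.6]
finger_gap: 0.0569
```

Run:
```python
from h import *
to(.4485,-.1540,.034,20.0)
```

```text
shift [-0.9  1.  86.3] turn 0.0002 ang 20.01 ee [ 0.449  -0.1528  0.1203] tilt [-3.e-04 -3.e-04 -1.e+00] F [-0.82 -0.2  -0.57] gap 0.0569 t 21.65 j6 -0.84
```

Request:
servo_tool(
  motion=[
    [0.2,-0.8,0.4,25,0],
    [0.2,-0.8,0.4,50,0],
    [0.2,-0.8,0.4,66,0],
    [0.2,-0.8,0.4,74,0],
    [0.2,-0.8,0.4,78,0],
    [0.2,-0.8,0.4,78,0],
    [0.2,-0.8,0.4,78,0],
    [0.2,-0.8,0.4,78,0],
  ],
)

```text
time_s: 22.45
ee_pos: [0.4488, -0.1545, 0.0433]
orientation: [0.0, 0.985, 0.173, 0.0]
contact_force: [-0.5, 0.4, 0.2]
finger_gap: 0.057
```

Run:
```python
from h import *
to(.4485,-.1540,.034,20.0)
```

```text
shift [-0.1 -0.6  9.3] turn -0.001 ang 19.94 ee [ 0.4488 -0.1545  0.0433] tilt [ 7.e-04  1.e-03 -1.e+00] F [-0.45  0.37  0.21] gap 0.057 t 22.45 j6 -0.84
```

Request:
servo_tool(
  motion=[
    [0.2,0,-0.3,2,0],
    [0.2,0,-0.3,4,0],
    [0.2,0,-0.3,6,0],
    [0.2,0,-0.3,7,0],
    [0.2,0,-0.3,7.5,0],
    [0.2,0,-0.3,7.5,0],
  ],
)

```text
time_s: 23.05
ee_pos: [0.4483, -0.154, 0.035]
orientation: [-0.0, 0.985, 0.173, -0.0]
contact_force: [0.5, -0.2, -0.1]
finger_gap: 0.0569
```

Run:
```python
from h import *
to(.4485,-.1540,.034,20.0)
```

```text
shift [0.2 0.  1. ] turn -0.0011 ang 19.94 ee [ 0.4483 -0.154   0.035 ] tilt [-2.e-04 -0.e+00 -1.e+00] F [ 0.47 -0.16 -0.08] gap 0.0569 t 23.05 j6 -0.84
```

Request:
servo_tool(
  motion=[
    [0.2,0,0,0.4,0],
    [0.2,0,0,0.8,0],
    [0.2,0,0,1.2,0],
    [0.2,0,0,1.4,0],
    [0.2,0,0,1.4,0],
  ],
)

```text
time_s: 23.55
ee_pos: [0.4484, -0.1541, 0.0341]
orientation: [0.0, 0.985, 0.173, 0.0]
contact_force: [-3.2, 0.5, 7.1]
finger_gap: 0.057
```

Run:
```python
from h import *
to(.4485,-.1540,.034,20.0)
```

```text
shift [ 0.1 -0.1  0.1] turn -0.001 ang 19.94 ee [ 0.4484 -0.1541  0.0341] tilt [ 1.e-04  3.e-04 -1.e+00] F [-3.19  0.55  7.09] gap 0.057 t 23.55 j6 -0.84
```

Seated at 34.1 mm as predicted. Release and rise.

Request:
servo_tool(
  motion=[
    [0.7,0,0,-0.3,0],
    [0.78,0,0,-0.3,0],
    [0.85,0,0,-0.3,0],
    [0.95,0,0,-0.3,0],
    [0.95,0,0,-20,0],
    [0.95,0,0,-60,0],
    [0.95,0,0,-83,0],
    [0.95,0,0,-86,0],
    [0.95,0,0,-86,0],
    [0.95,0,0,-86,0],
  ],
)

```text
time_s: 24.55
ee_pos: [0.4479, -0.1538, 0.1186]
orientation: [-0.0, 0.985, 0.173, -0.001]
contact_force: [-0.7, 0.2, -0.7]
finger_gap: 0.0812
```

Run:
```python
from h import *
to(.4440,.143,.12,20.0)
wr("w13",.0435,.055,.4486,-.1552,.033)
```

```text
shift [  97.5 -280.3   -1.2] turn -0.0011 ang 19.94 ee [ 0.4479 -0.1538  0.1186] tilt [-0.001 -0.001 -1.   ] F [-0.69  0.18 -0.72] gap 0.0812 t 24.55 j6 -0.84
w13 1510 circ [ 0.449  -0.1543  0.0276] -> [ 0.449  -0.1543  0.0276] 1510 zmed 0.0464
table z -0.0021
```

View pics/w13.png

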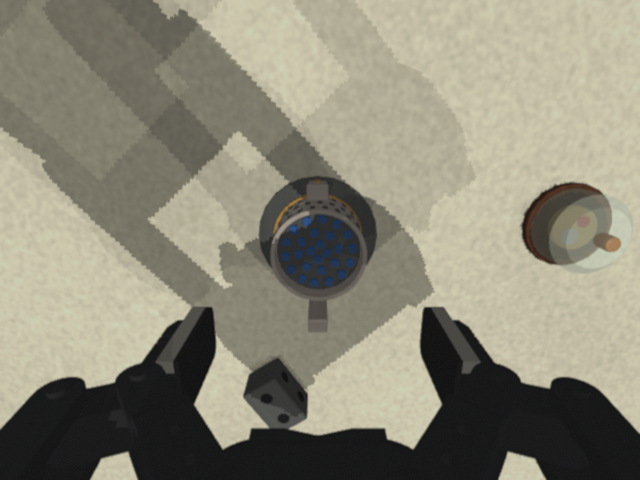

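Request:
servo_tool(
  motion=[
    [0.8,97,-279,-1,0],
    [0.6,97,-279,-1,0],
    [0.6,97,-279,-1,0],
    [0.6,97,-279,-1,0],
    [0.6,97,-279,-1,0],
    [0.6,97,-279,-1,0],
    [0.6,97,-279,-1,0],
    [0.6,97,-279,-1,0],
    [0.6,97,-279,-1,0],
    [0.6,97,-279,-1,0],
  ],
)

```text
time_s: 25.6
ee_pos: [0.4444, 0.1402, 0.1203]
orientation: [0.0, 0.985, 0.172, -0.0]
contact_force: [0.3, -0.0, 0.3]
finger_gap: 0.0511
```

Run:
```python
from h import *
to(.444,.143,.12,20.0)
p,W=wr("w14",.002,.0085,.444,.143,.035)
q=W[(W[...,2]>.022)&(np.hypot(W[...,0]-.444,W[...,1]-.143)<.02)];print("knob",len(q),(q.min(0)+q.max(0))/2,circ(q[:,:2]),q[:,2].max())
```

```text
shift [ 0.6 -2.7  0.3] turn -0.0028 ang 19.84 ee [0.4444 0.1402 0.1203] tilt [-7.e-04  1.e-04 -1.e+00] F [ 0.3  -0.02  0.28] gap 0.0511 t 25.6 j6 -0.21
w14 4401 circ [0.4447 0.1433 0.0214] -> [0.4447 0.1433 0.0218] 2076 zmed 0.0048
table z -0.0021
knob 7579 [0.44096529 0.14904448 0.11724723] (np.float64(0.44046868216307344), np.float64(0.15296327462864137), np.float64(0.009383060895403316)) 0.21225466981688015
```

View pics/w14.png

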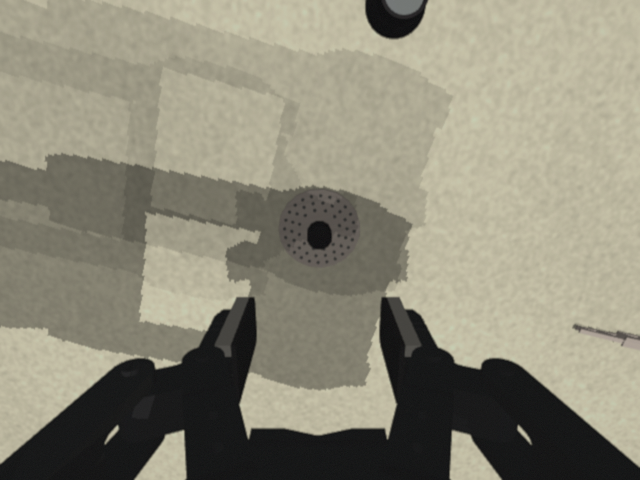

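Run:
```python
from h import *
W=np.load("pics/w14.npy")
q=W[(W[...,2]>.0225)&(W[...,2]<.03)&(np.hypot(W[...,0]-.444,W[...,1]-.143)<.02)];print("knob",len(q),(q.min(0)+q.max(0))/2,circ(q[:,:2]),q.mean(0))
q=W[(W[...,2]>.002)&(W[...,2]<.009)&(np.hypot(W[...,0]-.444,W[...,1]-.143)<.035)];h=cv2.minEnclosingCircle((q[:,:2]*1000).astype(np.float32));print(h)
to(.4446,.1433,.010,20)
```

```text
knob 489 [0.44455954 0.14374743 0.02449075] (np.float64(0.4446105362536463), np.float64(0.1437098826184703), np.float64(0.005893034972166012)) [0.44457078 0.14382842 0.02467157]
((444.5918273925781, 143.2181854248047), 28.99209976196289)
shift [  1.2  -2.8 110.5] turn -0.0029 ang 19.83 ee [0.4445 0.1403 0.1205] tilt [-4.e-04  1.e-04 -1.e+00] F [-0.59 -0.45  0.09] gap 0.0512 t 25.65 j6 -0.21
```

Request:
servo_tool(
  motion=[
    [0.6,1,-2.5,40,0],
    [0.6,1,-2.5,75,0],
    [0.6,1,-2.5,97,0],
    [0.6,1,-2.5,104,0],
    [0.6,1,-2.5,108,0],
    [0.6,1,-2.5,108,0],
    [0.6,1,-2.5,108,0],
    [0.6,1,-2.5,108,0],
  ],
)

```text
time_s: 26.45
ee_pos: [0.445, 0.1441, 0.0136]
orientation: [0.0, 0.985, 0.173, 0.001]
contact_force: [-0.8, -0.5, -0.3]
finger_gap: 0.0512
```

Run:
```python
from h import *
to(.4446,.1434,.010,20.0)
wr("w15",0,1)
```

```text
shift [-0.6  0.5  3.6] turn -0.0011 ang 19.94 ee [0.445  0.1441 0.0136] tilt [ 1.4e-03  4.0e-04 -1.0e+00] F [-0.8  -0.5  -0.33] gap 0.0512 t 26.45 j6 -0.2
```

View pics/w15.png

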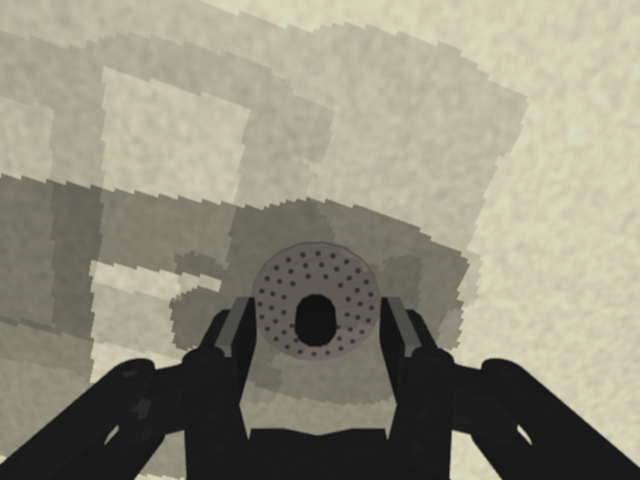

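Request:
servo_tool(
  motion=[
    [0.5,-0.4,0.3,2.5,0],
    [0.4,-0.4,0.3,2.5,0],
    [0.3,-0.4,0.3,2.5,0],
    [0.2,-0.4,0.3,2.5,0],
    [0.1,-0.4,0.3,2.5,0],
    [0,-0.4,0.3,2.5,0],
    [0,-0.4,0.3,2.5,0],
    [0,-0.4,0.3,2.5,0],
    [0,-0.4,0.3,2.5,0],
  ],
)

```text
time_s: 27.4
ee_pos: [0.4442, 0.1436, 0.0103]
orientation: [0.0, 0.985, 0.173, 0.0]
contact_force: [-1.6, -1.0, 5.1]
finger_gap: 0.0156
```

Run:
```python
from h import *
to(.4446,.1434,.010,20.0)
```

```text
shift [0.3 0.3 0.3] turn -0.001 ang 19.94 ee [0.4442 0.1436 0.0103] tilt [-0.e+00  1.e-04 -1.e+00] F [-1.63 -0.97  5.14] gap 0.0156 t 27.4 j6 -0.2
```

Request:
servo_tool(
  motion=[
    [0,0,0,-3,0],
    [0,0,0,-10,0],
    [0,0,0,-25,0],
    [0,0,0,-50,0],
    [0,0,0,-75,0],
    [0,0,0,-100,0],
    [0,0,0,-120,0],
    [0,0,0,-120,0],
    [0,0,0,-120,0],
  ],
)

```text
time_s: 28.3
ee_pos: [0.4442, 0.1436, 0.1302]
orientation: [0.0, 0.985, 0.173, 0.0]
contact_force: [-0.7, 0.3, -0.9]
finger_gap: 0.0157
```

Run:
```python
from h import *
o=get_obs();R=q2R(o["orientation"]);p,W=wr("w16",0,1);L=(W-o["ee_pos"])@R
m=(np.hypot(L[...,0],L[...,1])<.04)&(L[...,2]>-.002)&(L[...,2]<.02);q=L[m]
print(len(q),np.percentile(q,[1,50,99],axis=0),cv2.minEnclosingCircle((q[:,:2]*1000).astype(np.float32)))
A=np.c_[q[:,:2],np.ones(len(q))];print("tilt",np.linalg.lstsq(A,q[:,2],rcond=None)[0])
to(.4486,-.1541,.13,20.0)
```

```text
6945 [[-0.02682516 -0.02790837 -0.0008269 ]
 [ 0.00068956 -0.01220239  0.00548261]
 [ 0.02784683  0.02740955  0.00788535]] ((0.7343404293060303, 0.2889692187309265), 29.244626998901367)
tilt [ 0.00059712 -0.00856831  0.00532314]
shift [-97.  281.4  -0.4] turn -0.0011 ang 19.94 ee [0.4439 0.1435 0.1296] tilt [-7.e-04 -0.e+00 -1.e+00] F [ 0.55  0.71 -0.84] gap 0.0152 t 28.35 j6 -0.2
```

View pics/w16.png

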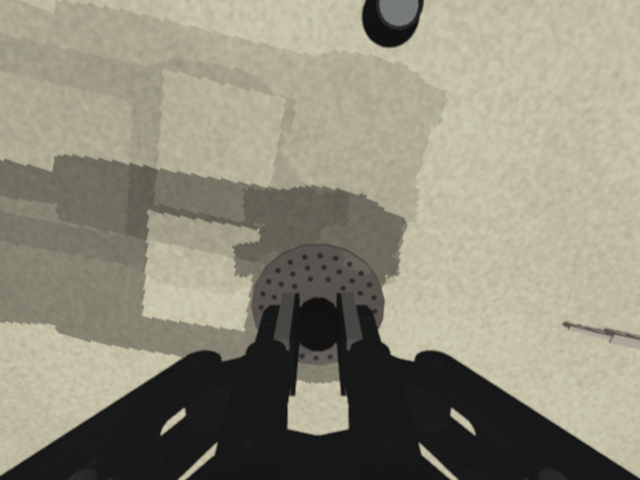

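Request:
servo_tool(
  motion=[
    [0,-97,281,0,0],
    [0,-97,281,0,0],
    [0,-97,281,0,0],
    [0,-97,281,0,0],
    [0,-97,281,0,0],
    [0,-97,281,0,0],
    [0,-97,281,0,0],
    [0,-97,281,0,0],
    [0,-97,281,0,0],
    [0,-97,281,0,0],
    [0,-97,281,0,0],
  ],
)

```text
time_s: 29.45
ee_pos: [0.4489, -0.1526, 0.1301]
orientation: [0.0, 0.985, 0.174, -0.0]
contact_force: [-0.8, -0.5, -1.1]
finger_gap: 0.0152
```

Run:
```python
from h import *
to(.4484,-.1540,.0563,20.0)
```

```text
shift [-0.9  1.1 73.8] turn 0.0006 ang 20.03 ee [ 0.4489 -0.1526  0.1301] tilt [-1.e-04  0.e+00 -1.e+00] F [-0.76 -0.49 -1.06] gap 0.0152 t 29.45 j6 -0.84
```

Request:
servo_tool(
  motion=[
    [0,-0.9,0.5,25,0],
    [0,-0.9,0.5,45,0],
    [0,-0.9,0.5,58,0],
    [0,-0.9,0.5,64,0],
    [0,-0.9,0.5,66,0],
    [0,-0.9,0.5,66,0],
    [0,-0.9,0.5,66,0],
    [0,-0.9,0.5,66,0],
  ],
)

```text
time_s: 30.25
ee_pos: [0.4484, -0.1546, 0.0648]
orientation: [0.0, 0.985, 0.173, 0.0]
contact_force: [-0.3, -0.8, -1.0]
finger_gap: 0.0155
```

Run:
```python
from h import *
to(.4484,-.1540,.0563,20.0)
```

```text
shift [ 0.2 -0.6  8.5] turn -0.001 ang 19.94 ee [ 0.4484 -0.1546  0.0648] tilt [ 6.e-04  8.e-04 -1.e+00] F [-0.3  -0.76 -0.98] gap 0.0155 t 30.25 j6 -0.84
```

Request:
servo_tool(
  motion=[
    [0,0.2,-0.3,2,0],
    [0,0.2,-0.3,4,0],
    [0,0.2,-0.3,5.5,0],
    [0,0.2,-0.3,6.5,0],
    [0,0.2,-0.3,7,0],
    [0,0.2,-0.3,7,0],
  ],
)

```text
time_s: 30.85
ee_pos: [0.4482, -0.1541, 0.0571]
orientation: [0.0, 0.985, 0.173, -0.0]
contact_force: [-0.2, -0.6, -0.3]
finger_gap: 0.0152
```

Run:
```python
from h import *
to(.4484,-.1540,.0563,20.0)
```

```text
shift [0.2 0.  0.8] turn -0.0011 ang 19.94 ee [ 0.4482 -0.1541  0.0571] tilt [-1.e-04 -0.e+00 -1.e+00] F [-0.17 -0.57 -0.26] gap 0.0152 t 30.85 j6 -0.84
```

Request:
servo_tool(
  motion=[
    [0,0,0,0.4,0],
    [0,0,0,0.8,0],
    [0,0,0,1.1,0],
    [0,0,0,1.3,0],
    [0,0,0,1.3,0],
  ],
)

```text
time_s: 31.35
ee_pos: [0.4483, -0.1541, 0.0562]
orientation: [0.0, 0.985, 0.173, 0.0]
contact_force: [-2.0, 0.9, 5.3]
finger_gap: 0.0157
```

Run:
```python
from h import *
to(.4484,-.1540,.0563,20.0)
```

```text
shift [ 0.1 -0.1 -0.1] turn -0.001 ang 19.94 ee [ 0.4483 -0.1541  0.0562] tilt [ 1.e-04  3.e-04 -1.e+00] F [-2.01  0.9   5.29] gap 0.0157 t 31.35 j6 -0.84
```

Request:
servo_tool(
  motion=[
    [0.22,0,0,-0.3,0],
    [0.3,0,0,-0.3,0],
    [0.4,0,0,-0.3,0],
    [0.5,0,0,-0.3,0],
    [0.5,0,0,-0.3,0],
    [0.5,0,0,-15,0],
    [0.5,0,0,-40,0],
    [0.5,0,0,-70,0],
    [0.5,0,0,-80,0],
    [0.5,0,0,-80,0],
    [0.5,0,0,-80,0],
  ],
)

```text
time_s: 32.45
ee_pos: [0.4479, -0.1539, 0.135]
orientation: [-0.0, 0.985, 0.173, -0.0]
contact_force: [-0.7, 0.3, -1.8]
finger_gap: 0.0429
```

Run:
```python
from h import *
p,W=wr("w17",.046,.054,.4486,-.1552,.033)
to(.4484,-.1540,.3,20.0)
m=(np.hypot(W[...,0]-.4488,W[...,1]+.154)<.035);q=W[m&(W[...,2]>.045)&(W[...,2]<.06)]
print(cv2.minEnclosingCircle((q[:,:2]*1000).astype(np.float32)),np.median(q[:,2]))
A=np.c_[q[:,:2],np.ones(len(q))];print("tilt",np.linalg.lstsq(A,q[:,2],rcond=None)[0])
k=W[m&(W[...,2]>.062)&(W[...,2]<.085)];print("knob",len(k),k.mean(0),k[:,2].max())
```

```text
w17 5462 circ [ 0.4489 -0.1542  0.0216] -> [ 0.4488 -0.1542  0.0219] 2574 zmed 0.0508
table z -0.0021
shift [   0.3    0.2 -165.4] turn -0.0011 ang 19.94 ee [ 0.4478 -0.1538  0.1346] tilt [-0.0012 -0.0011 -1.    ] F [-0.31 -0.53  0.42] gap 0.0429 t 32.5 j6 -0.84
((448.9298400878906, -154.23092651367188), 29.040130615234375) 0.05085546466533092
tilt [ 0.00164701 -0.00758349  0.0489543 ]
knob 717 [ 0.44838016 -0.15303171  0.06989716] 0.0727973739630734
```

View pics/w17.png

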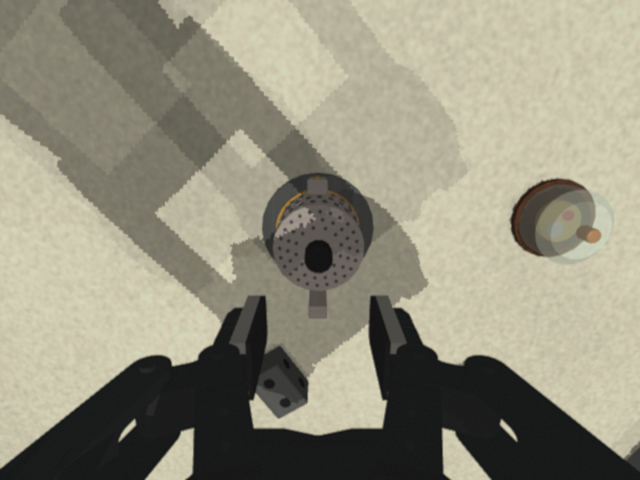

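Request:
servo_tool(
  motion=[
    [0.5,0,-20,-50,0],
    [0.5,0,-60,-90,0],
    [0.5,0,-110,-100,0],
    [0.5,0,-160,-100,0],
    [0.5,0,-200,-100,0],
    [0.5,0,-230,-100,0],
    [0.5,0,-230,-100,0],
    [0.5,0,-230,-100,0],
    [0.5,0,-230,-100,0],
  ],
)

```text
time_s: 33.4
ee_pos: [0.3699, 0.0616, 0.2352]
orientation: [0.0, 0.985, 0.173, -0.001]
contact_force: [-0.5, 0.1, -0.1]
finger_gap: 0.0429
```

Run:
```python
from h import *
np.set_printoptions(precision=4,suppress=True)
to(.4484,-.1540,.3,20.0)
for n in("scene","side"):
    p,d=get_image(n);cv2.imwrite(f"pics/{n}2.png",p);c,T=camT(n);W=world(d,c,T);W0=world(np.load(f"pics/{n}0.npy"),c,T)
    for nm,x,y in(("dial",.629,-.2425),("loupe",.441,.291),("dust",.612,-.083),("block",.465,-.2873),("tweezers",.71,.142)):
        f=lambda W:(lambda q:(np.percentile(q,2,0)+np.percentile(q,98,0))/2)(W[(np.hypot(W[...,0]-x,W[...,1]-y)<(.075 if nm=="tweezers" else .045))&(W[...,2]>.005)&(W[...,2]<.06)])
        print(n,nm,(f(W)-f(W0))[:2]*1000)
    u,v=(220,195) if n=="scene" else (402,205)
    cv2.imwrite(f"pics/{n}2c.png",cv2.resize(p[v-40:v+40,u-53:u+53],(400,300),interpolation=2))
cv2.imwrite("pics/c2.png",np.hstack([cv2.imread("pics/scene2c.png"),cv2.imread("pics/side2c.png")]))
```

```text
shift [  0.3 229.4 -64.8] turn -0.0016 ang 19.91 ee [0.3699 0.0616 0.2352] tilt [-0.0012 -0.0002 -1.    ] F [-0.45  0.08 -0.07] gap 0.0429 t 33.4 j6 -0.39
scene dial [ 0.1828 -0.1805]
scene loupe [ 0.2028 -0.3169]
scene dust [0.1577 0.0446]
scene block [ 0.0259 -0.451 ]
scene tweezers [-0.4731  0.0332]
side dial [-0.3415  0.1864]
side loupe [ 0.1697 -0.0766]
side dust [0.2561 0.2787]
side block [ 0.2219 -2.8247]
side tweezers [-0.1787 -0.0695]
```

View pics/c2.png

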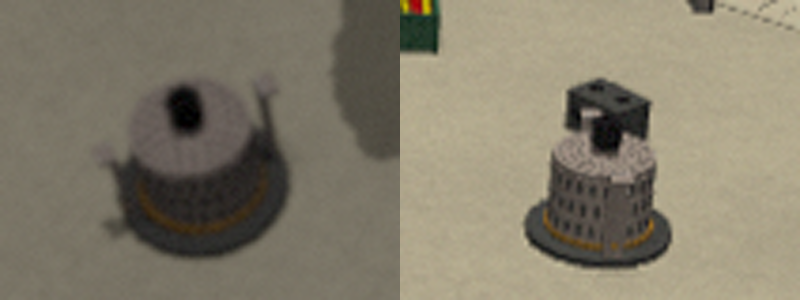

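View pics/side2.png

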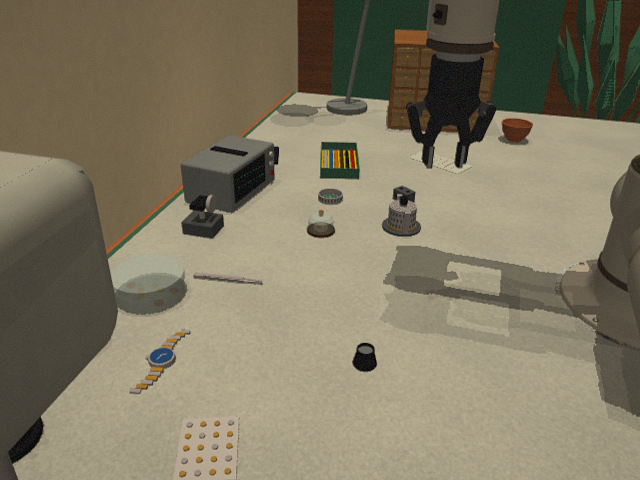

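The stack is straight and closed up in both views, and the arm is clear of it. The bystanders are within 0.5 mm of where they started. The one odd reading is the block in the side view, where the stack now partly hides it.

```bash
python3 -c "
from rig import *
print(finish_job())"
```

```text
the job is handed in; nothing more can be done
None
```

The carrier is loaded in the order asked: main plate, brass wheels, blued screws, then the lid. I handed the job in at about 33 s of the 99 s allowed.

- **Seating:** each piece touched down within about 0.1 mm of its computed nested height, with 5 to 10 N at contact, and was released only after that. The last wrist view put the lid's top at about 53 mm after correcting for the camera's 2 mm height offset; 53 mm is what full nesting gives. It was centred within about 1 mm of the carrier's axis. The scene and side views show a straight stack with no gaps.
- **Level:** the tool stayed within about 0.2° of vertical in every reading. The camera's plane fit on the lid gave about 0.4 to 0.5°, both in the grip and after placing. I take that as mostly calibration error.
- **Left alone:** the green-dial tray, loupe, dust cover and tweezers show shifts under 0.5 mm in both views.
- **One disagreement:** the bracelet block shows 0.45 mm in the scene view but 2.8 mm in the side view. The stack now partly hides it from the side camera, and the arm never went down near it, so I trust the scene view.

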